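# Lock the T-foot post into the model display stand

### The arm

A 7-joint arm with a two-finger parallel gripper is mounted at the origin on the work surface. World frame = base frame: x ahead of the robot, y to its left, z up, the work surface at z = 0. Lengths are in m, angles in rad, forces in N, time in s.
With the tool pointing down it reaches from about 0.4 to 0.75 m from the base axis. Payload 19.5 kg.
Tool frame: the origin (TCP) lies at the very end of the fingers, on their centre line; the grasp point (between the pads) lies 19 mm behind it; z points along the fingers, y is the line along which they close (so a half turn about z gives the same grasp; the last joint's range is limited). The gripper opens to 85 mm and grips with 20 to 120 N. Pads are 22 mm wide; open, the fingers measure 114 mm over their backs; the gripper's body (76 mm by 85 mm) begins 54 mm behind the grasp point. The pads swing forward as they close: fully open they stand 13 mm farther back than shut.
Start: joints at [-1.265, 0.707, -0.028, 1.485, 0.022, 0.951, -0.075], TCP at [0.196, 0.541, 0.231] pointing down, gripper open.
Joint ranges: [-2.71, 2.71], [-0.32, 2.16], [-1.57, 1.52], [0, 2.45], [-1.46, 4.6], [0, 2.02], [-2.83, 2.83]. Speed limits (rad/s): [1.89, 1.89, 2.57, 2.57, 3.01, 3.01, 3.01].

### API

Orientations are given as a 3x3 rotation matrix whose columns are the frame's x, y, z axes.
In Python, from station import bot, viewer gives the robot as it stands.
- The arm moves only by the tool jog_arm, never from a script. Its argument "increments" is one flat list of numbers, 5 for each row, row after row: the shift along the tool's x, y, z in mm, then the turn about the tool's z in rad, then the closure in counts, from 0 (fully open) to 255 (shut). In form: [dx, dy, dz, roll, fingers, dx, dy, dz, roll, fingers, ...]. A call has 1 to 5 rows; each row shifts and turns the commanded pose from where the row before left it, along the tool's axes as they then stand; what a row does not reach is not made up. A row lasts 1/8 s, in which the tool goes at most 62.5 mm and 10.7 degrees, less where a joint would pass 70% of its speed; a pose out of reach is approached as far as the arm can. A call with a gripper value outside its range is refused whole. The fingers move at their own pace and stop on an object; "force" is the grip in N (left out, the last holds). Time passes only in rows, so rows that do not move let the fingers close. It gives the time, the measured TCP pose, the force, the opening and the grip force at its end, in the units of the state.
- bot.sense(): the state, without advancing time (a new reading comes with each control period).
- viewer.capture(name): name is "side" or "top"; returns (picture, depth): 384x512x3 uint8, blue, green, red; 384x512 float32, m along the optical axis (not along the pixel's ray), 0 where there is no reading.
- viewer.camera_params(name): a dict with "mtx" (3x3 intrinsics, pixels), "k1" (the pictures are not rectified: a ray, as slopes to the right and down, at radius r is drawn at 1 + k1 r^2 times it, then the intrinsics apply), "cam_to_world" (4x4, takes a point from camera to world coordinates). Camera axes: x right, y down, z forward; pixel columns grow to the right and rows downward; lengths in m; the calibration is good to about 2 mm. A picture is of the moment at which its call begins. camera_params takes no time and is no camera call.
- bot.finish_job(): hands the job in; it is judged then, once.
The state is a dict: "t": time; "joint_positions": joint angles; "qd": joint speeds; "effort": joint torques, N m; "position": TCP position; "orientation": TCP orientation; "contact_force": force on the tool from outside, world axes, zero at the start; "wrist_torque": the same for the moment, N m; "grip_width": finger opening in m; "grip_force": force on a finger pad.
Only numpy, scipy, OpenCV 4.12 (cv2) and the standard library are available. Lean on these libraries where they do the work, as an engineer would, in place of code of your own. Each camera call takes 0.05 s, during which the arm holds its last target. There are 200 camera calls.

### The job

Fit the display post with the T-shaped foot to the slotted stand base on the hobby desk: lower its foot through the slot to the floor of the base, then turn it a quarter turn so the foot lies across under the slot's edges and holds. Leave it standing upright and let go; leave the other post, the one with the round foot, standing where it is.

Things in the scene. Friction and masses are not known exactly. Their poses are not given: they have to be found in the camera images.
- stand_base: Flat black box, 170 x 130 x 34 mm high, fixed, level. One slot through the middle of its top, 80 mm long (along its x, the longer side) by 34 mm wide (y). Top plate 8 mm thick; under it a hollow 22 mm high, 154 x 114 mm, in which the foot turns freely, above a floor 4 mm over the desk. Origin: centre of its underside, straight below the slot's centre; z up.
- t_post: Post to fit, loose, 0.16 kg, 109 mm tall, upright on the desk. Steel foot bar 64 (its x) x 20 (y) x 10 mm high; round stem 14 mm thick; grey head block 70 to 98 mm up, 44 mm long (x, parallel to the foot), 16 mm thick (y), with two prongs on top. Grip the head across its 16 mm, 84 mm up. Fits the slot only lengthwise. Origin: centre of the foot's underside; z up the stem.
- plug_post: The other post, to be left alone: loose, same height, stem and head, but with a round steel foot disc 40 mm wide and 10 mm high, too wide for the slot. Origin: centre of the foot's underside; z up.
Not all that is in view belongs to the job. Of the things shaped like the stand_base, the black one is meant.

How it is judged:
On the way:
1. the T-foot has passed through the slot, lying along it (z of t_post in the frame of stand_base below 0.016 m and horizontal distance between t_post and stand_base below 0.025 m and angle between the x axis of t_post and the x axis of stand_base, either way round below 0.5 rad).
At the end, for the whole second after the job is handed in: T-foot on the base floor (underside under 12 mm above the desk), within 25 mm of the slot centre, at least 70 degrees from the slot length, upright within 10 degrees, at rest; the round-foot post upright within 10 degrees and within 30 mm of its start (z of t_post in the frame of stand_base below 0.012 m and horizontal distance between t_post and stand_base below 0.025 m and angle between the x axis of t_post and the x axis of stand_base, either way round above 1.22 rad and angle between each of t_post, plug_post's own z axis and vertical below 0.17 rad and linear speed of t_post below 0.03 m/s and distance of plug_post from where it was at the start of the episode below 0.03 m); the robot touches nothing.
It fails at once if the round-foot post was shifted by more than 30 mm or tipped by more than 20 degrees (distance of plug_post from where it was at the start of the episode above 0.03 m or angle between plug_post's own z axis and vertical above 0.35 rad).
It also fails if it takes over 51 s, if anything falls off the work surface, if the arm or the gripper's body presses on something with over 40 N, if the wrist force passes 120 N, or if a joint passes its speed limit or range.

## Working session

There is one attempt and no reset: what is moved stays moved. The work goes in short steps, Python scripts to look and compute and a tool call to move; the robot and the scene stay as the last step left them, time stands still between calls to the robot, and variables do not carry over. Pictures are saved under pics/ and viewed, at most 10 in all, crops included, and the job is handed in when it is done.

Besides the shell and the picture viewer there is one more tool, called after "Call:" as name(argument=value, ...), one argument or row to a line, values as JSON. jog_arm: Moves the arm, as the interface text tells. Its arguments: {"type":"object","properties":{"increments":{"type":"array","items":{"type":"number"}},"force":{"type":"number"}},"required":["increments"]}

```bash
mkdir -p pics
cat > h.py <<'E'
import numpy as np, cv2
from station import bot, viewer
def grab(n,tag):
    p,d=viewer.capture(n); cv2.imwrite(f'pics/{tag}.png',p); np.save(f'pics/{tag}.npy',d); return p,d
def world(n,d,uv,z=None):
    c=viewer.camera_params(n); K=np.array(c['mtx']);T=np.array(c['cam_to_world'])
    out=[]
    for u,v in uv:
        s=cv2.undistortPoints(np.array([[[u,v]]],float),K,np.array([c['k1'],0,0,0,0.]))[0,0]
        r=np.array([s[0],s[1],1])
        if z is None:
            w=d[int(v)-1:int(v)+2,int(u)-1:int(u)+2]; w=w[w>0]; k=np.median(w) if len(w) else np.nan
        else: k=(z-T[2,3])/(T[:3,:3]@r)[2]
        out.append(T[:3,:3]@(r*k)+T[:3,3])
    return np.round(np.array(out),4)
E
python3 - <<'E'
from h import *
a,_=grab('top','top0'); b,_=grab('side','side0')
s=bot.sense(); print(s['t'],s['position'],s['orientation'])
E
```

```text
0.1 [0.19588416 0.5403533  0.23088082] [[-9.40121566e-01  3.40839135e-01 -3.53286845e-04]
 [ 3.40839317e-01  9.40121117e-01 -9.19434122e-04]
 [ 1.87532927e-05 -9.84793894e-04 -9.99999515e-01]]
```

View pics/top0.png

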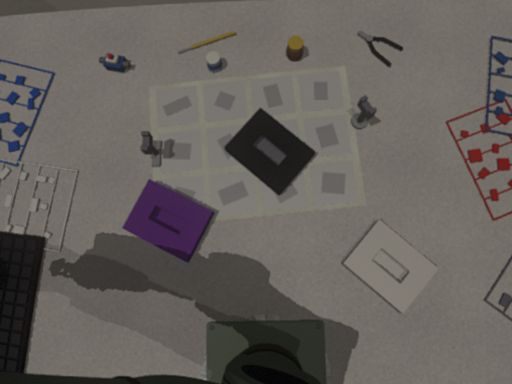

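View pics/side0.png

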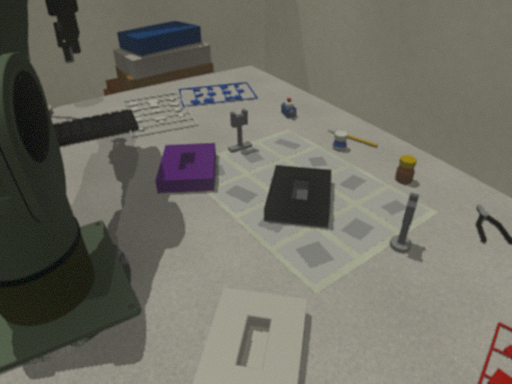

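Two posts: the left one at top (150,147) / side (240,130) has a bar foot, so it's the T-post. The right one at top (363,112) / side (405,225) has a round disc. Of the three bases, purple (170,220), white (390,265) and black (270,150), the black one is meant. I'll confirm this in an enlarged crop.

Run:
```python
from h import *
a=cv2.imread('pics/top0.png'); b=cv2.imread('pics/side0.png')
f=lambda i,x,y,w,h,k:cv2.resize(i[y:y+h,x:x+w],None,fx=k,fy=k,interpolation=cv2.INTER_CUBIC)
l=f(a,130,100,200,100,4)
r=np.hstack([f(a,130,120,50,50,8)[:300,:400],f(b,215,95,57,75,7)[:300,:399]])
r=np.hstack([cv2.resize(f(a,130,120,50,50,6),(300,300)),cv2.resize(b[95:170,210:285],(300,300),interpolation=cv2.INTER_CUBIC)])
r=cv2.copyMakeBorder(r[:200],0,0,0,200,0) if 0 else r
c=np.zeros((600,800,3),np.uint8)
c[:300,:600]=f(a,130,120,50,50,6).repeat(1,0) is None or r
l=f(a,220,100,100,100,3); c[300:,:300]=l; c[300:,300:600]=cv2.resize(b[160:235,260:335],(300,300),interpolation=cv2.INTER_CUBIC)
cv2.imwrite('pics/crop0.png',cv2.convertScaleAbs(c,alpha=1.8))
```

```text
(no output)
```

View pics/crop0.png

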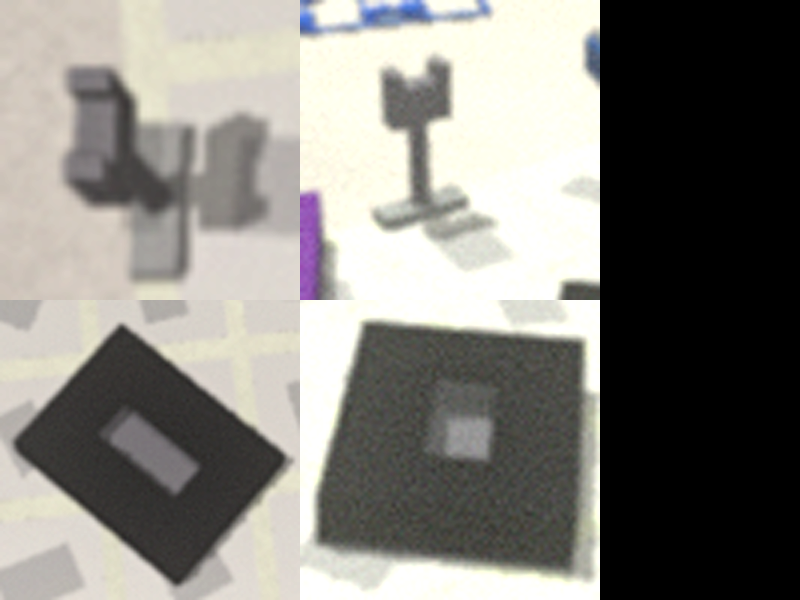

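Run:
```python
from h import *
foot=world('top',None,[(130+x/6,120+y/6) for x,y in[(160,125),(156,274)]],.010)
head=world('top',None,[(130+x/6,120+y/6) for x,y in[(97,122)]],.098)
pr=world('top',None,[(130+x/6,120+y/6) for x,y in[(90,78),(87,160)]],.109)
C=world('top',None,[(220+x/3,100+y/3) for x,y in[(122,25),(287,158),(180,283),(13,143)]],.034)
S=world('top',None,[(220+x/3,100+y/3) for x,y in[(125,107),(200,167),(178,195),(101,135)]],.034)
print('foot',foot,foot.mean(0),'head',head,'prongs',pr,pr.mean(0))
print(C,C.mean(0),'slot',S.mean(0))
an=lambda v:np.degrees(np.arctan2(v[1],v[0]))
print(an(foot[0]-foot[1]),an(pr[0]-pr[1]),an(C[0]-C[1]),an(C[3]-C[2]),an(C[0]-C[3]),np.linalg.norm(C[0]-C[1]),np.linalg.norm(C[0]-C[3]),an(S[0]-S[1]))
# depth check: side view of head
d=np.load('pics/side0.npy'); print(world('side',d,[(210+110/4,95+100/4),(210+125/4,95+210/4)]))
dt=np.load('pics/top0.npy'); print(world('top',dt,[(146,140),(153,158),(250,160)]))
```

```text
foot [[0.5591 0.254  0.01  ]
 [0.4965 0.2537 0.01  ]] [0.5278  0.25385 0.01   ] head [[0.5316 0.2536 0.098 ]] prongs [[0.545  0.2536 0.109 ]
 [0.5135 0.2535 0.109 ]] [0.52925 0.25355 0.109  ]
[[ 0.6248 -0.0017  0.034 ]
 [ 0.5114 -0.1277  0.034 ]
 [ 0.4145 -0.042   0.034 ]
 [ 0.5292  0.0855  0.034 ]] [ 0.519975 -0.021475  0.034   ] slot [ 0.5199   -0.022125  0.034   ]
0.27457831098533325 0.18189075249716308 48.01278750418333 48.02520370030352 -42.369003169803285 0.16951566299312879 0.1293955176967116 48.66575029263038
[[0.5226 0.247  0.0874]
 [0.5299 0.2457 0.0056]]
[[0.5321 0.2538 0.0989]
 [0.5158 0.2616 0.0104]
 [0.4972 0.0255 0.0353]]
```

The crop confirms it: the left post has the bar foot, centred near top (156,153), and the black base's slot is centred near (270,150). The T-post is at (0.529, 0.254) with yaw 0. The base is at (0.520, -0.022) with its slot at yaw 48°.

Call:
jog_arm(
  increments=[0, 0, 0, -0.174, 0, 0, 0, 0, -0.174, 0, -33, -28, -5, 0, 0, -33, -28, -5, 0, 0, -33, -28, -5, 0, 0],
  force=60,
)

```text
t: 0.72
position: [0.2959, 0.4555, 0.2462]
orientation: [[-1.0, -0.0, -0.0], [-0.0, 1.0, -0.0], [0.0, -0.0, -1.0]]
contact_force: [-0.3, -0.4, -0.2]
grip_width: 0.0856
grip_force: 0.0
```

Call:
jog_arm(
  increments=[-33, -28, 0, 0, 0, -33, -28, 0, 0, 0, -33, -28, 0, 0, 0, -33, -28, 0, 0, 0, -33, -28, 0, 0, 0],
)

```text
t: 1.35
position: [0.4609, 0.3155, 0.2461]
orientation: [[-1.0, -0.0, -0.0], [-0.0, 1.0, -0.0], [0.0, -0.0, -1.0]]
contact_force: [0.6, -0.6, -0.4]
grip_width: 0.0855
grip_force: 0.0
```

Call:
jog_arm(
  increments=[-33, -28, 0, 0, 0, -33, -28, 0, 0, 0, 0, 0, 0, 0, 0, 0, 0, 0, 0, 0],
)

```text
t: 1.85
position: [0.5255, 0.261, 0.2461]
orientation: [[-1.0, -0.001, -0.001], [-0.001, 1.0, 0.0], [0.001, 0.0, -1.0]]
contact_force: [-0.9, 1.4, -0.6]
grip_width: 0.0852
grip_force: 0.0
```

Call:
jog_arm(
  increments=[-4, -7, 20, 0, 0, 0, 0, 40, 0, 0, 0, 0, 40, 0, 0, 0, 0, 20, 0, 0, 0, 0, 0, 0, 0],
)

```text
t: 2.48
position: [0.5289, 0.2543, 0.1254]
orientation: [[-1.0, -0.002, -0.002], [-0.002, 1.0, -0.001], [0.002, -0.001, -1.0]]
contact_force: [0.4, -0.2, -1.2]
grip_width: 0.0853
grip_force: 0.0
```

Run:
```python
from h import *
a,_=grab('top','top1'); b,_=grab('side','side1')
f=lambda i,x,y,s:cv2.resize(i[y:y+s,x:x+s],(400,400),interpolation=cv2.INTER_CUBIC)
cv2.imwrite('pics/c1.png',cv2.convertScaleAbs(np.hstack([f(a,110,100,80),f(b,190,70,100)]),alpha=1.7))
print(bot.sense()['position'])
```

```text
[0.5298858  0.25435506 0.12714502]
```

View pics/c1.png

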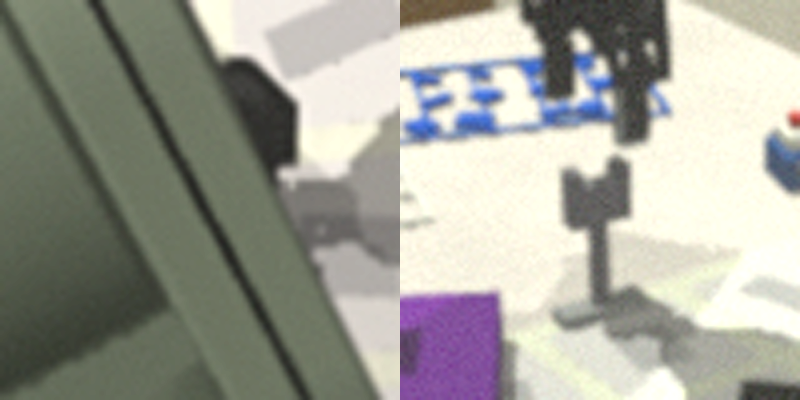

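The side view shows the open fingers, tips near crop (558,95) and (632,140), straddling above the head at (597,190). They are centred, so I'll descend and grip.

Call:
jog_arm(
  increments=[0, 0, 20, 0, 0, 0, 0, 20, 0, 0, 0, 0, 21, 0, 0, 0, 0, 0, 0, 255, 0, 0, 0, 0, 255],
  force=60,
)

```text
t: 3.2
position: [0.5305, 0.254, 0.0666]
orientation: [[-1.0, -0.0, 0.001], [-0.0, 1.0, 0.001], [-0.001, 0.001, -1.0]]
contact_force: [0.8, -0.3, -0.8]
grip_width: 0.0517
grip_force: 0.0
```

Call:
jog_arm(
  increments=[0, 0, 0, 0, 255, 0, 0, 0, 0, 255, 0, 0, 0, 0, 255, 0, 0, 0, 0, 255, 0, 0, 0, 0, 255],
)

```text
t: 3.82
position: [0.5304, 0.2539, 0.066]
orientation: [[-1.0, -0.0, 0.001], [-0.0, 1.0, 0.001], [-0.001, 0.001, -1.0]]
contact_force: [-0.8, -0.2, 8.9]
grip_width: 0.0151
grip_force: 59.6
```

Call:
jog_arm(
  increments=[0, 0, -10, 0, 255, 0, 0, -20, 0, 255, 0, 0, -25, 0, 255, 0, 0, -20, 0, 255, 0, 0, 0, 0, 255],
)

```text
t: 4.45
position: [0.5305, 0.2538, 0.1417]
orientation: [[-1.0, -0.0, 0.002], [-0.0, 1.0, 0.001], [-0.002, 0.001, -1.0]]
contact_force: [0.1, 0.1, -2.2]
grip_width: 0.0153
grip_force: 58.6
```

Call:
jog_arm(
  increments=[0, -25, 0, 0, 255, 0, -30, 0, 0, 255, 0, -30, 0, 0, 255, 0, -30, 0, 0, 255, 0, -30, 0, 0, 255],
)

```text
t: 5.08
position: [0.5296, 0.1075, 0.1397]
orientation: [[-1.0, -0.0, -0.001], [-0.0, 1.0, -0.0], [0.001, -0.0, -1.0]]
contact_force: [0.2, -0.5, -2.3]
grip_width: 0.0151
grip_force: 58.7
```

Call:
jog_arm(
  increments=[0, -30, 0, 0, 255, 0, -30, 0, 0, 255, 0, -30, 0, 0, 255, 0, -25, 0, 0, 255, 0, -15, 0, 0, 255],
)

```text
t: 5.7
position: [0.5297, -0.0226, 0.1398]
orientation: [[-1.0, 0.001, -0.001], [0.001, 1.0, -0.0], [0.001, -0.0, -1.0]]
contact_force: [0.7, 0.3, -1.3]
grip_width: 0.0153
grip_force: 58.6
```

Call:
jog_arm(
  increments=[0, 0, 0, -0.168, 255, 0, 0, 0, -0.168, 255, 0, 0, 0, -0.168, 255, 0, 0, 0, -0.168, 255, 0, 0, 0, -0.168, 255],
)

```text
t: 6.32
position: [0.53, -0.021, 0.14]
orientation: [[-0.663, -0.749, -0.0], [-0.749, 0.663, 0.0], [0.0, 0.0, -1.0]]
contact_force: [-0.1, -0.1, -2.0]
grip_width: 0.0154
grip_force: 58.7
```

Run:
```python
from h import *
a,_=grab('top','top2'); b,d=grab('side','side2')
f=lambda i,x,y,s:cv2.resize(i[y:y+s,x:x+s],(400,400),interpolation=cv2.INTER_CUBIC)
cv2.imwrite('pics/c2.png',cv2.convertScaleAbs(np.hstack([f(a,220,100,100),f(b,240,110,120)]),alpha=1.7))
s=bot.sense();print(s['t'],s['position'],np.round(s['orientation'],3),s['grip_width'],s['contact_force'],s['joint_positions'])
```

```text
6.425 [ 0.52992832 -0.02115166  0.13993292] [[-0.665 -0.747 -0.001]
 [-0.747  0.665  0.001]
 [-0.     0.001 -1.   ]] 0.01483229605446595 [ 0.360538   -0.59938647 -2.0584709 ] [ 0.23101605  0.80301676 -0.47345703  1.75054     0.52182724  0.71664912
  1.89358837]
```

View pics/c2.png

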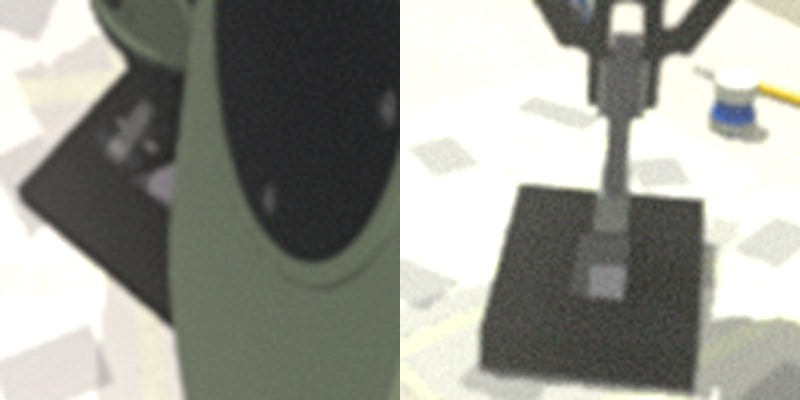

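The post hangs upright over the slot (side crop: foot (612,210), slot (605,265)), aligned at 48.3°. I'll shift it over the centre and lower.

Call:
jog_arm(
  increments=[6, 7, 0, 0, 255, 0, 0, 10, 0, 255, 0, 0, 10, 0, 255, 0, 0, 5, 0, 255, 0, 0, 0, 0, 255],
)

```text
t: 7.05
position: [0.5208, -0.0211, 0.1149]
orientation: [[-0.667, -0.745, -0.001], [-0.745, 0.667, -0.0], [0.0, 0.0, -1.0]]
contact_force: [0.7, 0.5, -1.4]
grip_width: 0.0155
grip_force: 58.7
```

Call:
jog_arm(
  increments=[0, 0, 6, 0, 255, 0, 0, 6, 0, 255, 0, 0, 6, 0, 255, 0, 0, 6, 0, 255, 0, 0, 0, 0, 255],
)

```text
t: 7.68
position: [0.5206, -0.0212, 0.0909]
orientation: [[-0.667, -0.745, -0.001], [-0.745, 0.667, -0.0], [0.001, 0.0, -1.0]]
contact_force: [-0.1, 0.6, -2.0]
grip_width: 0.0151
grip_force: 58.7
```

Call:
jog_arm(
  increments=[0, 0, 5, 0, 255, 0, 0, 5, 0, 255, 0, 0, 5, 0, 255, 0, 0, 3, 0, 255, 0, 0, 0, 0, 255],
)

```text
t: 8.3
position: [0.5208, -0.0212, 0.0731]
orientation: [[-0.667, -0.745, -0.0], [-0.745, 0.667, -0.0], [0.0, 0.0, -1.0]]
contact_force: [0.6, -0.4, -0.6]
grip_width: 0.0151
grip_force: 58.7
```

Call:
jog_arm(
  increments=[0, 0, 1, 0, 255, 0, 0, 1, 0, 255, 0, 0, 0, 0, 255],
)

```text
t: 8.68
position: [0.5208, -0.0212, 0.0713]
orientation: [[-0.667, -0.745, -0.0], [-0.745, 0.667, -0.0], [0.0, -0.0, -1.0]]
contact_force: [-0.2, 0.4, -1.1]
grip_width: 0.0149
grip_force: 58.7
```

The foot is through the slot, about 1 mm above the floor. Next is the quarter turn.

Call:
jog_arm(
  increments=[0, 0, 0, 0.157, 255, 0, 0, 0, 0.157, 255, 0, 0, 0, 0.157, 255, 0, 0, 0, 0.157, 255, 0, 0, 0, 0.157, 255],
)

```text
t: 9.3
position: [0.5209, -0.0211, 0.0714]
orientation: [[-0.999, -0.05, 0.0], [-0.05, 0.999, 0.0], [-0.0, -0.0, -1.0]]
contact_force: [0.6, 0.4, -2.6]
grip_width: 0.0155
grip_force: 58.6
```

Call:
jog_arm(
  increments=[0, 0, 0, 0.157, 255, 0, 0, 0, 0.157, 255, 0, 0, 0, 0.157, 255, 0, 0, 0, 0.157, 255, 0, 0, 0, 0.157, 255],
)

```text
t: 9.93
position: [0.5209, -0.0211, 0.0714]
orientation: [[-0.742, 0.67, 0.0], [0.67, 0.742, 0.0], [-0.0, 0.0, -1.0]]
contact_force: [0.7, -0.6, -1.7]
grip_width: 0.0153
grip_force: 58.6
```

Call:
jog_arm(
  increments=[0, 0, 1, 0, 255, 0, 0, 1, 0, 255, 0, 0, 0, 0, 255],
)

```text
t: 10.3
position: [0.5212, -0.0209, 0.0698]
orientation: [[-0.748, 0.664, 0.001], [0.664, 0.748, 0.0], [-0.0, 0.001, -1.0]]
contact_force: [-2.4, 3.3, 10.6]
grip_width: 0.0151
grip_force: 60.6
```

The foot is on the floor (10 N contact). I'll release and rise.

Call:
jog_arm(
  increments=[0, 0, 0, 0, 190, 0, 0, 0, 0, 150, 0, 0, 0, 0, 100, 0, 0, 0, 0, 0, 0, 0, 0, 0, 0],
  force=20,
)

```text
t: 10.92
position: [0.5209, -0.0212, 0.0693]
orientation: [[-0.745, 0.667, -0.0], [0.667, 0.745, -0.0], [-0.0, -0.0, -1.0]]
contact_force: [0.3, 0.6, -0.2]
grip_width: 0.0849
grip_force: 0.0
```

Call:
jog_arm(
  increments=[0, 0, 0, 0, 0, 0, 0, 0, 0, 0, 0, 0, 0, 0, 0, 0, 0, -5, 0, 0, 0, 0, -10, 0, 0],
)

```text
t: 11.55
position: [0.5207, -0.0212, 0.0847]
orientation: [[-0.745, 0.667, -0.0], [0.667, 0.745, -0.0], [0.0, -0.0, -1.0]]
contact_force: [-0.0, 0.5, 0.8]
grip_width: 0.0854
grip_force: 0.0
```

Call:
jog_arm(
  increments=[0, 0, -25, 0, 0, 0, 0, -30, 0, 0, 0, 0, -30, 0, 0, 0, 0, -30, 0, 0, 0, 0, 0, 0, 0],
)

```text
t: 12.18
position: [0.5216, -0.0212, 0.2016]
orientation: [[-0.745, 0.667, 0.004], [0.667, 0.745, -0.0], [-0.003, 0.002, -1.0]]
contact_force: [-0.4, -0.3, 0.0]
grip_width: 0.0857
grip_force: 0.0
```

Call:
jog_arm(
  increments=[0, 40, 0, 0, 0, 0, 40, 0, 0, 0, 0, 40, 0, 0, 0, 0, 40, 0, 0, 0, 0, 0, 0, 0, 0],
)

```text
t: 12.8
position: [0.6279, 0.1005, 0.1981]
orientation: [[-0.747, 0.665, -0.001], [0.665, 0.747, 0.001], [0.001, -0.0, -1.0]]
contact_force: [0.1, -0.2, -0.2]
grip_width: 0.0851
grip_force: 0.0
```

Run:
```python
from h import *
a,_=grab('top','top3'); b,d=grab('side','side3')
f=lambda i,x,y,s:cv2.resize(i[y:y+s,x:x+s],(400,400),interpolation=cv2.INTER_CUBIC)
cv2.imwrite('pics/c3.png',cv2.convertScaleAbs(np.hstack([f(a,220,80,150),f(b,240,90,190)]),alpha=1.7))
s=bot.sense();print(s['t'],s['position'],s['grip_width'],s['contact_force'])
```

```text
12.9 [0.62712602 0.09780137 0.19874917] 0.08558006482328867 [-1.17473866 -0.62858687  0.59717783]
```

View pics/c3.png

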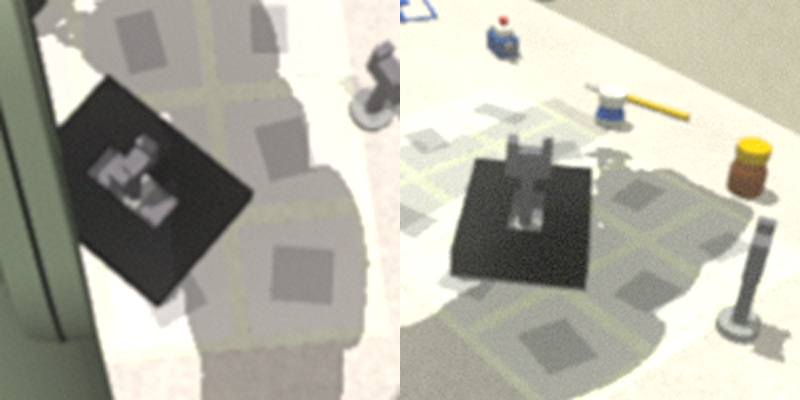

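The T-post stands upright in the slot, with its head across it (top crop (128,165), side crop (528,170)). The round-foot post is unmoved at side crop (740,320), and the gripper is clear.

```bash
python3 -c "
from station import bot
print(bot.finish_job())"
```

```text
the job is handed in; nothing more can be done
None
```

The T-foot post stands upright and released in the black base, its foot on the floor and turned a quarter turn across the slot; the round-foot post was left alone, and the job was handed in at about 13 s (verdict not shown).

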